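# Tip the dry bird figures onto their backs for painting the feet

### The arm

A 6-joint arm with a two-finger parallel gripper is mounted at the origin on the work surface. World frame = base frame: x ahead of the robot, y to its left, z up, the work surface at z = 0. Lengths are in m, angles in rad, forces in N, time in s.
With the tool pointing down it reaches from about 0.3 to 0.85 m from the base axis. Payload 4.2 kg.
Tool frame: the origin (TCP) lies midway between the tips of the shut fingers; the grasp point (between the pads) lies 19 mm behind it; z points along the fingers, y is the direction in which the jaws open and shut (so a half turn about z gives the same grasp; the last joint's range is limited). The gripper opens to 91 mm and grips with 3 to 60 N. Pads are 32 mm wide; open, the fingers measure 118 mm over their backs; the gripper's body (76 mm by 178 mm) begins 60 mm behind the grasp point.
Start: joints at [-1.189, 0.32, 1.565, -0, 1.257, -0.02], TCP at [0.225, -0.529, 0.214] pointing down, gripper open.
Joint ranges: [-3.11, 3.11], [-0.84, 2.01], [0.21, 2.61], [-1.34, 4.49], [0.05, 2.63], [-2.56, 2.56]. Speed limits (rad/s): [2.57, 2.57, 3.14, 3.14, 3.14, 3.14].

### API

Orientations are given as a rotation vector (axis times angle).
In Python, from station import manip, vision, finder gives the robot as it stands.
- The arm moves only by the tool move_arm, never from a script. Its argument "rows" is a list of rows, each a list of 7 numbers: the turn, a rotation vector about the tool's x, y, z in rad, then the shift along the tool's x, y, z in cm, then the gripper command: -1 is shut, 1 is fully open, values between are in proportion. In form: [[rx, ry, rz, dx, dy, dz, fingers], ...]. A call has 1 to 10 rows; each row shifts and turns the commanded pose from where the row before left it, along the tool's axes as they then stand; what a row does not reach is not made up. A row lasts 1/10 s, in which the tool goes at most 50 mm and 8.59 degrees, less where a joint would pass 70% of its speed; a pose out of reach is approached as far as the arm can. A call is refused whole if a number of a shift passes 5 or a number of a turn 0.15, either way. A call with a gripper value outside its range is refused whole. The fingers move at their own pace and stop on an object; the grip force is fixed at half the most. Time passes only in rows, so rows that do not move let the fingers close. It gives the time, the measured TCP pose, the force and the opening at its end, in the units of the state.
- manip.read_state(): the state, without advancing time (a new reading comes with each control period).
- vision.grab_frame(name): name is "side" or "top" or "wrist"; returns the picture (480x640x3 uint8, red, green, blue); there is no depth.
- vision.camera_model(name): a dict with "K" (3x3 intrinsics, pixels), "extrinsics" (4x4, takes a point from world to camera coordinates); the wrist camera has in their place "T_tool_cam" (4x4, takes a point from camera to tool coordinates, whose origin is the TCP and whose axes are the flange's). Camera axes: x right, y down, z forward; pixel columns grow to the right and rows downward; lengths in m; the calibration is good to about 2 mm. A picture is of the moment at which its call begins: read the wrist's pose just before it. camera_model takes no time and is no camera call.
- manip.finish_job(): hands the job in, once; it reports no verdict.
Trained networks look in the newest picture that a camera, given by its name, has taken for a name from the list of things; names that differ only in an ending like _2 or _b are one class to them, and where a whole thing is asked for, a point or a joint stands for the part that bears it (a point fixed in the world has none). Each returns a list of dicts, best first, with "score" (0 to 1); they miss things now and then, are a little off and sometimes report something else, mostly with a low value. They report only what shows in the picture. A call takes as long as a camera call. They do not tell look-alikes from the thing itself.
- finder.look_for(camera, query): "position" ([x, y, z] in m, in the coordinates of the camera as it stood for that picture, good to about 4 mm: the middle of the surface that is visible of it).
- finder.cut_out(camera, query): "region" (480x640 bool, what is visible of it).
- finder.tip_of(camera, query): "position" ([x, y, z] in m, in the coordinates of the camera as it stood for that picture, good to about 4 mm: a listed point, or the origin of a listed thing).
The state is a dict: "time": time; "q": joint angles; "qd": joint speeds; "joint_efforts": joint torques, N m; "eef_pos": TCP position; "tool_rot": TCP orientation; "ft_force": force on the tool from outside, world axes, zero at the start; "wrist_torque": the same for the moment, N m; "width": opening from 0.0 (shut) to 1.0 (fully open).
Only numpy, scipy, OpenCV 4.12 (cv2) and the standard library are available. Lean on these libraries where they do the work, as an engineer would, in place of code of your own. Each camera call takes 0.05 s, during which the arm holds its last target.

### The job

The two green bird figures are dry and their bare feet are to be painted next: push each of them at the head with the fingertips so that it tips over backwards where it stands and lies flat on its back on the grey mat, beak up and foot towards the front edge. Do not grasp, lift or shove them along. The orange bird is still wet: nothing may touch it, and leave the tin, the brush and the wooden petal where they are.

Things in the scene. Friction and masses are not known exactly. Their poses are not given: they have to be found in the camera images.
- green_a: Dry wooden bird, green, blue wings, red crest, upright on its bare foot, 0.2 kg. Origin: centre of underside; z up, front (beak) to -x, flat back to +x. Body 46 (x) by 64 (y), 85 high; head 42 by 50, heights 81-125, flush with the back, front face 19 before the axis; crest to 140; small yellow beak ends 24 before the axis, heights 81-91, forehead above it free (mm).
- green_a_heel (a point): middle of the back lower edge of the foot of green bird A, 23 mm behind the origin: the edge about which it tips over backwards
- green_a_head (a point): top of the head of green bird A, under the crest: 125 mm above the underside, 3 mm behind the axis
- green_b: Dry wooden bird, green, blue wings, red crest, upright on its bare foot, 0.2 kg. Origin: centre of underside; z up, front (beak) to -x, flat back to +x. Body 46 (x) by 64 (y), 85 high; head 42 by 50, heights 81-125, flush with the back, front face 19 before the axis; crest to 140; small yellow beak ends 24 before the axis, heights 81-91, forehead above it free (mm).
- green_b_heel (a point): middle of the back lower edge of the foot of green bird B, 23 mm behind the origin: the edge about which it tips over backwards
- green_b_head (a point): top of the head of green bird B, under the crest: 125 mm above the underside, 3 mm behind the axis
- wet_bird: Still wet wooden bird, orange, red wings, blue crest, upright on its bare foot, 0.2 kg. Origin: centre of underside; z up, front (beak) to -x, flat back to +x. Body 46 (x) by 64 (y), 85 high; head 42 by 50, heights 81-125, flush with the back, front face 19 before the axis; crest to 140; small yellow beak ends 24 before the axis, heights 81-91, forehead above it free (mm). Do not touch.
- mat: Grey felt mat fixed to the bench, 340 (x) by 560 (y) by 8 mm thick. Origin: centre of its underside, at bench height. The birds stand on it in a row along its y, 170 mm apart, some 60 mm before (-x of) its middle, turned at most 0.25 rad from its axes; the +x half behind them is free to lie on; the -x edge, towards the robot, is the front edge.
- tin: Closed steel paint tin with red band, diameter 72 mm, 85 mm high, standing on the bench beyond the mat's +y edge; origin at the centre of its underside. Bystander.
- brush: Flat brush, 170 mm long, lying on the mat in front of the birds, roughly along the front edge; under 30 mm high. Bystander.
- petal: Bare wooden petal blank, 80 by 30 by 12 mm, lying on the bench beyond the mat's -y edge; origin at the centre of its underside. Bystander.
Things that resemble listed ones, but are neither listed nor needed, are in the scene too. What is shaped like the green_a but white is not meant.

How it is judged:
By the outcome, as a careful person would: the job done as asked, in the order asked, and still so for the second after the job is handed in, with the robot touching nothing.
It also fails if it takes over 48 s, if anything falls off the work surface, if the arm or the gripper's body presses on something with over 40 N, if the wrist force passes 120 N, or if a joint passes its speed limit or range.

## Working session

There is one attempt and no reset: what is moved stays moved. The work goes in short steps, Python scripts to look and compute and a tool call to move; the robot and the scene stay as the last step left them, time stands still between calls to the robot, and variables do not carry over. Pictures are saved under pics/ and viewed, and the job is handed in when it is done.

Besides the shell and the picture viewer there is one more tool, called as a command line: name --pt "numbers of a row" for each row, then --argument value for the rest. move_arm: Moves the arm, as the interface text tells. Its arguments: {"type":"object","properties":{"rows":{"type":"array","items":{"type":"array","items":{"type":"number"}}}},"required":["rows"]}

```bash
mkdir -p pics; ls; python3 - <<'E'
from station import manip, vision, finder
import cv2,numpy as np
s=manip.read_state();print({k:np.round(v,3).tolist() for k,v in s.items()})
for n in("top","side"):
    f=vision.grab_frame(n);cv2.imwrite(f"pics/{n}0.png",f[:,:,::-1]);m=vision.camera_model(n)
    print(n,np.round(m["K"],1).tolist());E=np.array(m["extrinsics"]);print(np.round(E,3).tolist());Ei=np.linalg.inv(E)
    for q in("green_a","green_a_head","green_a_heel","wet_bird"):
        for d in finder.tip_of(n,q):
            p=Ei@np.r_[d["position"],1];print(q,round(d["score"],2),p[:3].round(4))
print(np.round(vision.camera_model("wrist")["T_tool_cam"],3).tolist())
print(manip.read_state()["time"])
E
```

```text
pics
{'time': 0.0, 'q': [-1.189, 0.32, 1.566, -0.0, 1.257, -0.02], 'qd': [-0.001, -0.0, -0.0, -0.001, 0.0, -0.001], 'joint_efforts': [0.002, -41.245, -23.197, 0.073, 0.046, -0.0], 'eef_pos': [0.225, -0.529, 0.213], 'tool_rot': [-3.077, -0.627, 0.0], 'ft_force': [0.694, -0.543, 0.735], 'wrist_torque': [0.001, 0.001, 0.048], 'width': 0.997}
top [[462.8, 0.0, 324.7], [0.0, 462.8, 240.1], [0.0, 0.0, 1.0]]
[[0.142, -0.99, 0.005, -0.076], [-0.964, -0.139, -0.228, 0.586], [0.226, 0.028, -0.974, 0.965], [0.0, 0.0, 0.0, 1.0]]
green_a 0.92 [ 0.5075 -0.1416  0.0075]
green_a 0.78 [ 0.4191 -0.345   0.0032]
green_a 0.58 [0.5118 0.0187 0.0072]
green_a 0.57 [ 6.588e-01 -4.154e-01  2.000e-04]
green_a_head 0.92 [ 0.5092 -0.1422  0.132 ]
green_a_head 0.83 [ 0.6595 -0.4152  0.122 ]
green_a_head 0.63 [ 0.4214 -0.3438  0.123 ]
green_a_heel 0.65 [ 0.5317 -0.1374  0.0044]
green_a_heel 0.59 [ 0.6507 -0.3962  0.0016]
wet_bird 0.87 [0.5263 0.1816 0.0086]
side [[464.3, 0.0, 316.8], [0.0, 464.3, 241.9], [0.0, 0.0, 1.0]]
[[-0.973, -0.23, -0.025, 0.556], [-0.098, 0.507, -0.856, 0.158], [0.209, -0.831, -0.516, 0.925], [0.0, 0.0, 0.0, 1.0]]
green_a 0.92 [ 0.5047 -0.1429  0.0066]
green_a 0.71 [ 0.6593 -0.4164 -0.0013]
green_a 0.65 [ 0.4153 -0.3466 -0.0012]
green_a 0.57 [0.5038 0.0163 0.0099]
green_a_head 0.81 [ 0.5063 -0.1414  0.1299]
green_a_head 0.78 [ 0.6599 -0.4125  0.1253]
green_a_head 0.61 [ 0.4186 -0.3485  0.1261]
green_a_heel 0.93 [ 0.4189 -0.3664 -0.0038]
green_a_heel 0.59 [ 0.6489 -0.3945 -0.0023]
wet_bird 0.89 [0.5238 0.1834 0.0074]
wet_bird 0.29 [ 0.5852 -0.3184 -0.0007]
[[-0.001, -0.963, -0.269, 0.075], [1.0, -0.001, 0.0, -0.0], [-0.0, -0.269, 0.963, -0.171], [0.0, 0.0, 0.0, 1.0]]
0.5
```

View pics/top0.png

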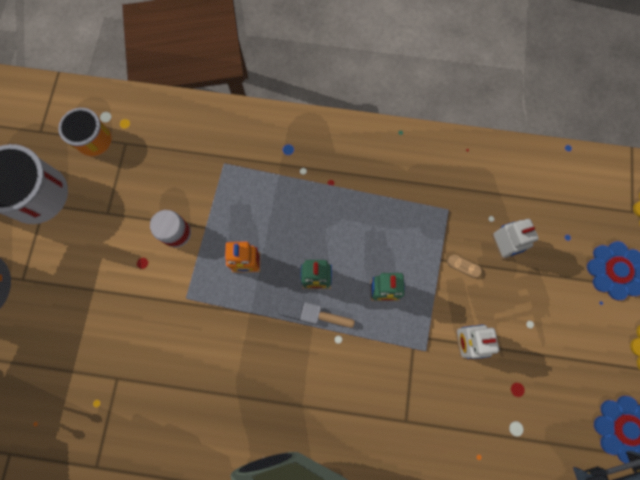

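View pics/side0.png

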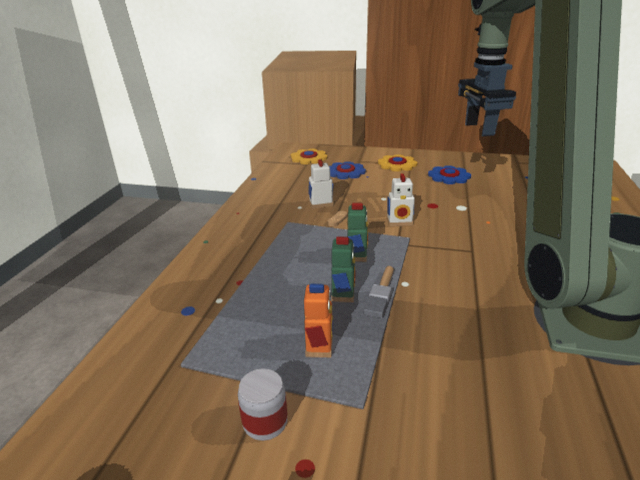

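```bash
cat > h.py <<'E'
import numpy as np
from station import manip, vision, finder
from scipy.spatial.transform import Rotation as R
def proj(n,P):
    m=vision.camera_model(n);E=np.array(m["extrinsics"]);p=(E[:3,:3]@np.atleast_2d(P).T+E[:3,3:]);u=np.array(m["K"])@p;return (u[:2]/u[2]).T
def ray(n,uv,z):
    m=vision.camera_model(n);Ei=np.linalg.inv(np.array(m["extrinsics"]));d=Ei[:3,:3]@np.linalg.inv(m["K"])@np.r_[uv,1];o=Ei[:3,3];return o+d*(z-o[2])/d[2]
def bird(x,y,yaw):
    c,s=np.cos(yaw),np.sin(yaw);M=np.array([[c,-s,0],[s,c,0],[0,0,1]])
    b=[]
    for x0,x1,w,z0,z1 in((-.023,.023,.032,0,.085),(-.019,.023,.025,.081,.125)):
        b.append(np.array([[a,q,z] for z in(z0,z1) for a,q in((x0,-w),(x1,-w),(x1,w),(x0,w))])@M.T+[x,y,.008])
    return b
E
python3 - <<'E'
from h import *
import cv2
C=[ray("top",p,.008) for p in((222,165),(448,210),(427,350),(188,298))]
print(np.round(C,3))
B=[(.506,-.142,.1),(.507,.0175,.1)]
for n,(r0,c0,sz) in {"top":((230),(280),160),"side":(190,300,150)}.items():
    f=cv2.imread(f"pics/{n}0.png");k=5
    o=cv2.resize(f,None,fx=k,fy=k,interpolation=cv2.INTER_CUBIC)
    for b in B:
        for box in bird(*b):
            q=((proj(n,box)+.5)*k).astype(int)
            for i in range(4):
                for a,c in((i,(i+1)%4),(i+4,(i+1)%4+4),(i,i+4)): cv2.line(o,tuple(map(int,q[a])),tuple(map(int,q[c])),(255,0,255),1)
    h=110
    o=o[r0*k:(r0+h)*k,c0*k:(c0+sz)*k];print(o.shape)
    cv2.imwrite(f"pics/z_{n}.png",o)
E
```

```text
[[ 0.756  0.287  0.008]
 [ 0.721 -0.273  0.008]
 [ 0.388 -0.253  0.008]
 [ 0.425  0.301  0.008]]
(550, 800, 3)
(550, 750, 3)
```

View pics/z_top.png

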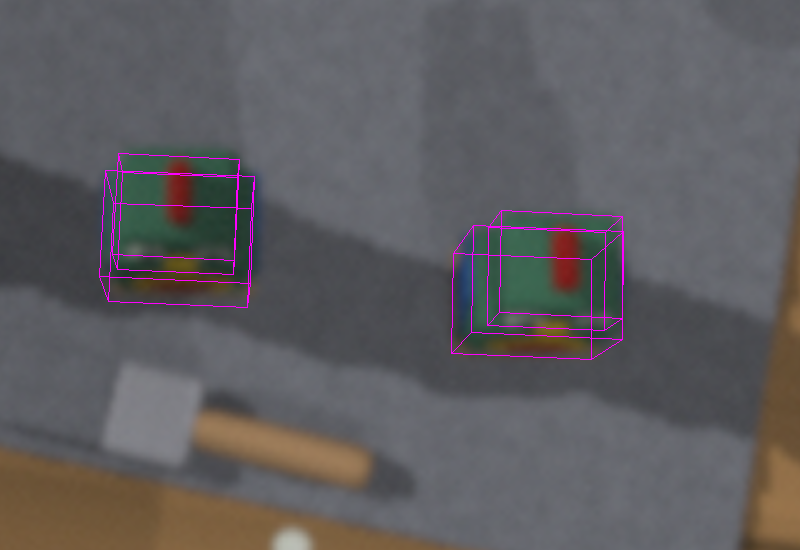

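View pics/z_side.png

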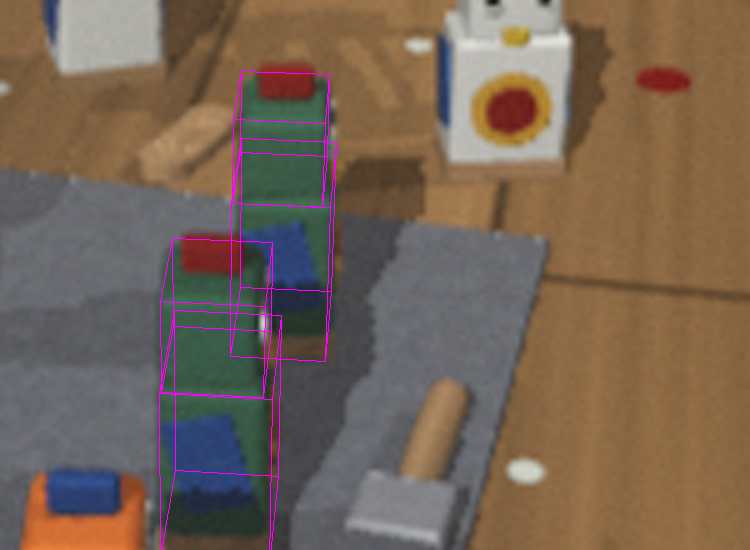

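```bash
python3 - <<'E'
from h import *
import cv2
from scipy.optimize import minimize
f={n:vision.grab_frame(n) for n in("top","side")}
regs={n:finder.cut_out(n,"green_a") for n in f}
Bs={"a":(.507,-.142),"b":(.508,.0175)}
k=4
def mask(n,b):
    M=np.zeros((480*k,640*k),np.uint8)
    bx=bird(*b)
    c,s=np.cos(b[2]),np.sin(b[2]);Mr=np.array([[c,-s,0],[s,c,0],[0,0,1]])
    bx.append(np.array([[a,q,z] for z in(.12,.14) for a in(-.01,.016) for q in(-.005,.005)])@Mr.T+[b[0],b[1],.008])
    for x in bx:
        h=cv2.convexHull(((proj(n,x)+.5)*k).astype(np.float32)).astype(np.int32);cv2.fillConvexPoly(M,h,255)
    return cv2.resize(M,(640,480),interpolation=cv2.INTER_AREA)/255.
for nm,b in Bs.items():
    T={}
    for n in f:
        c=proj(n,[[*b,.07]])[0]
        for r in regs[n]:
            ys,xs=np.nonzero(r["region"])
            if len(xs) and np.hypot(xs.mean()-c[0],ys.mean()-c[1])<18: T[n]=r["region"].astype(float);print(nm,n,r["score"],len(xs));break
    for use in(["top"],["side"],["top","side"]):
        use=[u for u in use if u in T]
        if not use: continue
        def cost(v):
            return sum(np.abs(mask(n,(v[0]/50,v[1]/50,v[2]))-T[n])[100:400,200:500].sum()/T[n].sum() for n in use)
        best=min((minimize(cost,[b[0]*50,b[1]*50,y0],method="Nelder-Mead",options=dict(initial_simplex=[[b[0]*50,b[1]*50,y0],[b[0]*50+.2,b[1]*50,y0],[b[0]*50,b[1]*50+.2,y0],[b[0]*50,b[1]*50,y0+.1]],maxiter=60)) for y0 in(-.2,0.,.2)),key=lambda r:r.fun)
        print(nm,use,best.x/[50,50,1],best.fun)
# wet
print(manip.read_state()["time"])
E
```

```text
a top 0.77 867
a side 0.75 992
a ['top'] [ 0.50551697 -0.14216402  0.1987348 ] 0.07886559468077889
a ['side'] [ 0.50410026 -0.14732826  0.15024625] 0.18847643896268187Traceback (most recent call last):
  File "<stdin>", line 28, in <module>
  File "<stdin>", line 28, in <genexpr>
    res = _minimize_neldermead(fun, x0, args, callback, bounds=bounds,
                               **options)
    fxr = func(xr)
    fx = function(np.copy(x), *(wrapper_args + args))
  File "<stdin>", line 27, in cost
  File "<stdin>", line 27, in <genexpr>
  File "<stdin>", line 14, in mask
  File "h.py", line 5, in proj
    m=vision.camera_model(n);E=np.array(m["extrinsics"]);p=(E[:3,:3]@np.atleast_2d(P).T+E[:3,3:]);u=np.array(m["K"])@p;return (u[:2]/u[2]).T
ValueError: time passes only in moves, steps and waits
```

```bash
sed -i 's/^from scipy.*/&\n_c={}\ndef cm(n):\n    if n not in _c: _c[n]=vision.camera_model(n)\n    return _c[n]/; s/m=vision.camera_model(n)/m=cm(n)/' h.py
cat > fit.py <<'E'
from h import *
import cv2
from scipy.optimize import minimize
k=4
def mask(n,b):
    M=np.zeros((480*k,640*k),np.uint8)
    bx=bird(*b)
    c,s=np.cos(b[2]),np.sin(b[2]);Mr=np.array([[c,-s,0],[s,c,0],[0,0,1]])
    bx.append(np.array([[a,q,z] for z in(.12,.14) for a in(-.01,.016) for q in(-.005,.005)])@Mr.T+[b[0],b[1],.008])
    for x in bx:
        h=cv2.convexHull(((proj(n,x)+.5)*k).astype(np.float32)).astype(np.int32);cv2.fillConvexPoly(M,h,255)
    return cv2.resize(M,(640,480),interpolation=cv2.INTER_AREA)/255.
def fit(n,b,T):
    def cost(v): return np.abs(mask(n,(v[0]/50,v[1]/50,v[2]))-T)[100:400,200:500].sum()/T.sum()
    r=[minimize(cost,[b[0]*50,b[1]*50,y0],method="Nelder-Mead",options=dict(initial_simplex=[[b[0]*50,b[1]*50,y0],[b[0]*50+.2,b[1]*50,y0],[b[0]*50,b[1]*50+.2,y0],[b[0]*50,b[1]*50,y0+.1]],maxiter=50)) for y0 in(-.2,0.,.2)]
    return [(np.round(q.x/[50,50,1],4).tolist(),round(q.fun,3)) for q in r]
E
timeout 300 python3 - <<'E'
from fit import *
vision.grab_frame("top")
for q,B in(("green_a",[(.507,-.142),(.508,.0175)]),("wet_bird",[(.525,.183)])):
    R_=finder.cut_out("top",q)
    for b in B:
        c=proj("top",[[*b,.07]])[0]
        for r in R_:
            ys,xs=np.nonzero(r["region"])
            if len(xs) and np.hypot(xs.mean()-c[0],ys.mean()-c[1])<18: print(b,fit("top",b,r["region"].astype(float)))
print(manip.read_state()["time"])
E
```

```text
(0.507, -0.142) [([0.5056, -0.1418, 0.1742], np.float64(0.073)), ([0.5056, -0.1415, 0.1745], np.float64(0.073)), ([0.5054, -0.1415, 0.1968], np.float64(0.074))]
(0.508, 0.0175) [([0.5104, 0.0161, 0.1025], np.float64(0.067)), ([0.5099, 0.0158, 0.1218], np.float64(0.066)), ([0.5097, 0.0164, 0.1365], np.float64(0.062))]
(0.525, 0.183) [([0.5241, 0.1846, 0.0755], np.float64(0.096)), ([0.5243, 0.1842, 0.1151], np.float64(0.094)), ([0.5248, 0.1852, 0.1306], np.float64(0.094))]
0.85
```

```bash
cat >> h.py <<'E'
def togo(x,y,z,yaw):
    s=manip.read_state();T=R.from_rotvec(s["tool_rot"]);p=np.array(s["eef_pos"])
    c,q=np.cos(yaw),np.sin(yaw);G=R.from_matrix(np.array([[c,q,0],[q,-c,0],[0,0,-1]]))
    print("t",round(s["time"],2),"pos",p.round(4),"turn",(T.inv()*G).as_rotvec().round(3),"shift cm in present axes",(T.inv().apply(np.array([x,y,z])-p)*100).round(2),"in goal axes",(G.inv().apply(np.array([x,y,z])-p)*100).round(2))
E
python3 - <<'E'
from h import *
togo(.4415,-.153,.20,.18)
E
```

```text
t 0.85 pos [ 0.2249 -0.5292  0.214 ] turn [ 0.    -0.     0.222] shift cm in present axes [ 34.65 -26.15   1.4 ] in goal axes [ 28.05 -33.14   1.4 ]
```

move_arm --pt "0 0 0 2.5 -1.9 0 -1" --pt "0 0 0 3.0 -2.3 0 -1" --pt "0 0 0 3.0 -2.3 0 -1" --pt "0 0 0 3.0 -2.3 0 -1" --pt "0 0 0 3.0 -2.3 0 -1" --pt "0 0 0 3.0 -2.3 0 -1" --pt "0 0 0 3.0 -2.3 0 -1" --pt "0 0 0 3.0 -2.3 0 -1" --pt "0 0 0 3.0 -2.3 0 -1" --pt "0 0 0 3.0 -2.3 0 -1"

```text
time: 1.85
eef_pos: [0.4086, -0.2045, 0.2142]
tool_rot: [3.078, 0.627, 0.001]
ft_force: [0.7, -0.0, 0.4]
width: 0.159
```

```bash
python3 - <<'E'
from h import *
togo(.4415,-.153,.20,.18)
E
```

```text
t 1.85 pos [ 0.4086 -0.2045  0.2142] turn [ 0.001 -0.001  0.222] shift cm in present axes [ 5.04 -3.45  1.42] in goal axes [ 4.16 -4.48  1.42]
```

move_arm --pt "0 0 0.11 2.0 -1.5 0.7 -1" --pt "0 0 0.11 1.5 -1.5 0.7 -1" --pt "0 0 0 0 0 0 -1" --pt "0 0 0 0 0 0 -1"

```text
time: 2.25
eef_pos: [0.4305, -0.1656, 0.2]
tool_rot: [3.128, 0.29, -0.001]
ft_force: [0.3, 0.8, 0.7]
width: 0.006
```

```bash
python3 - <<'E'
from h import *
import cv2
togo(.4415,-.153,.20,.18)
s=manip.read_state();f=vision.grab_frame("wrist");m=vision.camera_model("wrist");X=np.array(m["T_tool_cam"])
T=np.eye(4);T[:3,:3]=R.from_rotvec(s["tool_rot"]).as_matrix();T[:3,3]=s["eef_pos"];W=T@X
import json;print(np.round(m["K"],1).tolist())
o=f[:,:,::-1].copy();Ei=np.linalg.inv(W)
for b,col in(((.5055,-.1418,.18),(255,0,255)),((.51,.016,.12),(0,255,255))):
  for box in bird(*b):
    p=Ei[:3,:3]@box.T+Ei[:3,3:];u=np.array(m["K"])@p;q=(u[:2]/u[2]).T
    for i in range(4):
        for a,c in((i,(i+1)%4),(i+4,(i+1)%4+4),(i,i+4)): cv2.line(o,tuple(map(int,q[a])),tuple(map(int,q[c])),col,1)
cv2.imwrite("pics/w1.png",o)
E
```

```text
t 2.25 pos [ 0.4305 -0.1656  0.2   ] turn [0.001 0.    0.005] shift cm in present axes [ 1.31 -1.04  0.  ] in goal axes [ 1.3  -1.04  0.  ]
[[394.3, 0.0, 322.0], [0.0, 394.3, 240.9], [0.0, 0.0, 1.0]]
```

View pics/w1.png

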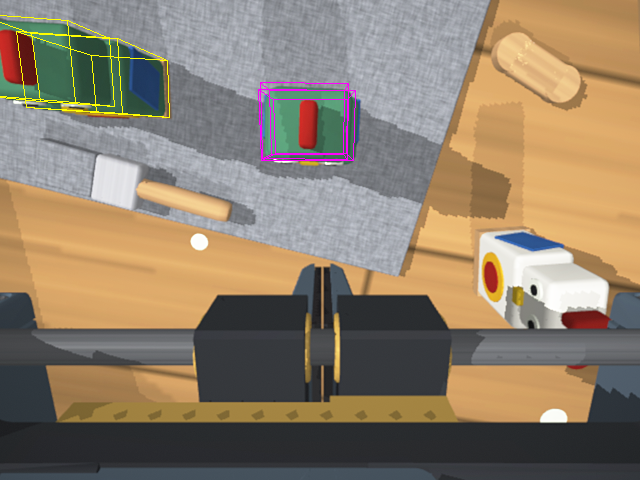

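move_arm --pt "0 0 0 0 -0.4 2.0 -1" --pt "0 0 0 0 -0.5 2.5 -1" --pt "0 0 0 0 0 2.5 -1" --pt "0 0 0 0 0 1.4 -1" --pt "0 0 0 1.5 0 0 -1" --pt "0 0 0 0.8 0 0 -1" --pt "0 0 0 0.4 0 0 -1" --pt "0 0 0 0.4 0 0 -1" --pt "0 0 0 0 0 0 -1"

```text
time: 3.2
eef_pos: [0.4604, -0.1512, 0.1166]
tool_rot: [3.128, 0.286, 0.002]
ft_force: [0.2, 0.0, 0.3]
width: 0.008
```

```bash
python3 - <<'E'
from h import *
import cv2
togo(.5055,-.142,.116,.18)
f=vision.grab_frame("side");cv2.imwrite("pics/s2.png",cv2.resize(f[130:350,220:480,::-1],None,fx=3,fy=2.7))
E
```

```text
t 3.2 pos [ 0.4604 -0.1512  0.1166] turn [ 0.001 -0.001  0.002] shift cm in present axes [ 4.6  -0.09  0.06] in goal axes [ 4.6  -0.1   0.06]
```

View pics/s2.png

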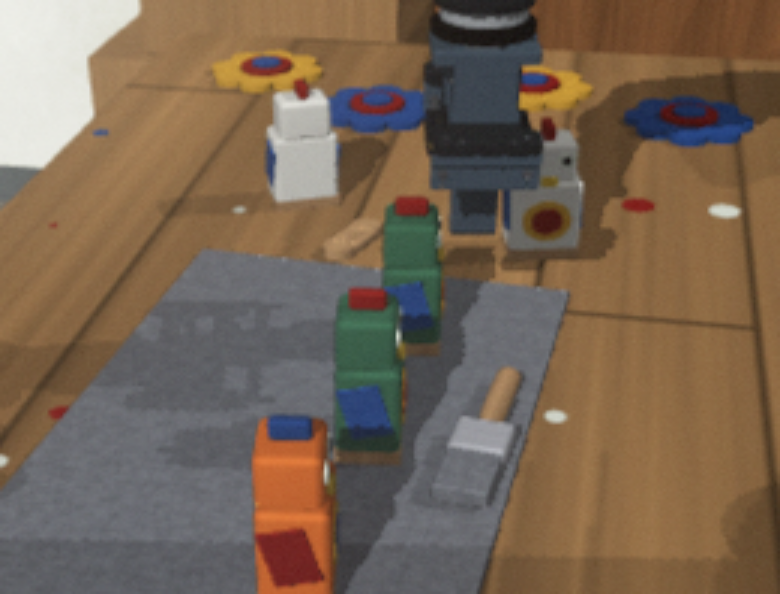

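move_arm --pt "0 0 0 0.5 0 0 -1" --pt "0 0 0 0.5 0 0 -1" --pt "0 0 0 0.5 0 -0.1 -1" --pt "0 0 0 0.5 0 -0.1 -1" --pt "0 0 0 0.5 0 -0.1 -1" --pt "0 0 0 0.5 0 -0.1 -1"

```text
time: 3.85
eef_pos: [0.4895, -0.1456, 0.12]
tool_rot: [3.128, 0.285, 0.0]
ft_force: [0.3, 0.6, -0.4]
width: 0.005
```

```bash
python3 - <<'E'
from h import *
import cv2
togo(.5055,-.142,.116,.18)
f=vision.grab_frame("side");cv2.imwrite("pics/s3.png",cv2.resize(f[130:350,220:480,::-1],None,fx=3,fy=2.7))
E
```

```text
t 3.85 pos [ 0.4895 -0.1456  0.12  ] turn [ 0.    -0.     0.002] shift cm in present axes [ 1.64 -0.06  0.4 ] in goal axes [ 1.64 -0.07  0.4 ]
```

View pics/s3.png

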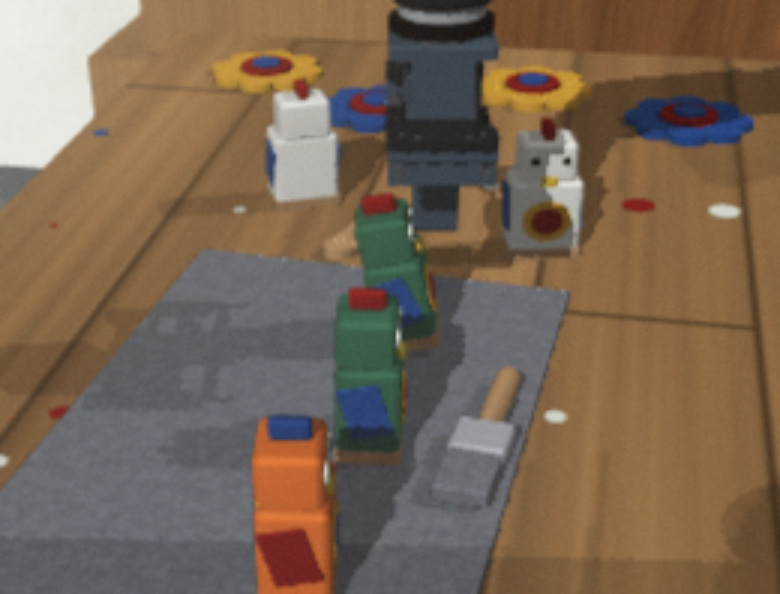

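move_arm --pt "0 0 0 0.5 0 -0.1 -1" --pt "0 0 0 0.5 0 -0.1 -1" --pt "0 0 0 0.5 0 0 -1" --pt "0 0 0 0.5 0 0 -1" --pt "0 0 0 0.5 0 0 -1" --pt "0 0 0 0.3 0 0 -1" --pt "0 0 0 0 0 0 -1" --pt "0 0 0 0 0 0 -1" --pt "0 0 0 0 0 0 -1"

```text
time: 4.8
eef_pos: [0.5163, -0.1406, 0.1219]
tool_rot: [3.129, 0.285, -0.0]
ft_force: [-0.4, -0.4, 0.4]
width: 0.005
```

```bash
python3 - <<'E'
from h import *
import cv2
togo(.51-.066,.016-.008,.2,.12)
f=vision.grab_frame("side");cv2.imwrite("pics/s4.png",cv2.resize(f[130:350,220:480,::-1],None,fx=3,fy=2.7))
E
```

```text
t 4.8 pos [ 0.5163 -0.1406  0.1219] turn [-0.     0.     0.062] shift cm in present axes [ -4.42 -15.92  -7.81] in goal axes [ -5.39 -15.62  -7.81]
```

View pics/s4.png

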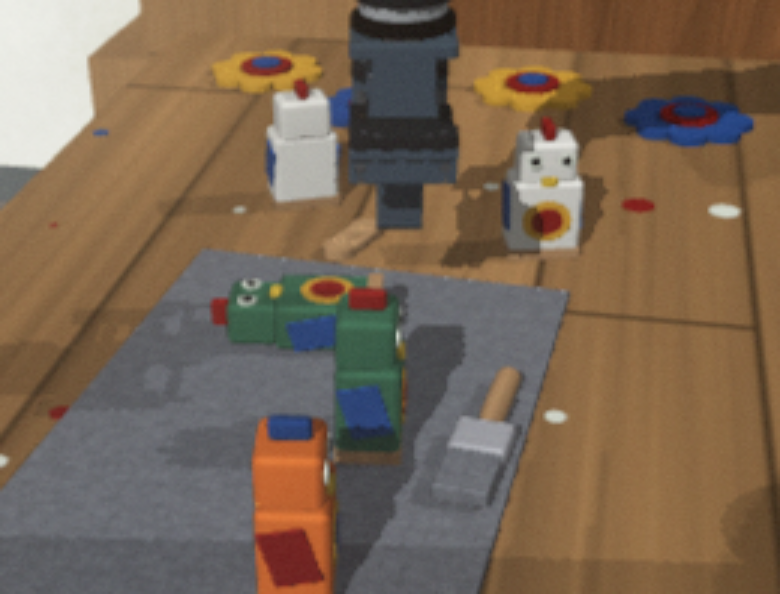

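Bird A lies on its back, beak up, foot towards the front. Next is B.

move_arm --pt "0 0 0 -1.0 0 -2.6 -1" --pt "0 0 0.06 -1.0 0 -2.6 -1" --pt "0 0 0 -1.5 -1.0 -2.6 -1" --pt "0 0 0 -1.5 -3 0 -1" --pt "0 0 0 -0.4 -3.5 0 -1" --pt "0 0 0 0 -3.5 0 -1" --pt "0 0 0 0 -3.0 0 -1" --pt "0 0 0 0 -1.6 0 -1" --pt "0 0 0 0 0 0 -1" --pt "0 0 0 0 0 0 -1"

```text
time: 5.85
eef_pos: [0.4441, 0.0063, 0.2]
tool_rot: [3.135, 0.192, 0.001]
ft_force: [-0.7, -0.2, -1.3]
width: 0.007
```

```bash
python3 - <<'E'
from h import *
import cv2
togo(.51-.066,.016-.008,.2,.12)
s=manip.read_state();f=vision.grab_frame("wrist");m=vision.camera_model("wrist");X=np.array(m["T_tool_cam"])
T=np.eye(4);T[:3,:3]=R.from_rotvec(s["tool_rot"]).as_matrix();T[:3,3]=s["eef_pos"];W=T@X
o=f[:,:,::-1].copy();Ei=np.linalg.inv(W)
for b,col in(((.51,.016,.12),(0,255,255)),):
  for box in bird(*b):
    p=Ei[:3,:3]@box.T+Ei[:3,3:];u=np.array(m["K"])@p;q=(u[:2]/u[2]).T
    for i in range(4):
        for a,c in((i,(i+1)%4),(i+4,(i+1)%4+4),(i,i+4)): cv2.line(o,tuple(map(int,q[a])),tuple(map(int,q[c])),col,1)
cv2.imwrite("pics/w5.png",o)
E
```

```text
t 5.85 pos [0.4441 0.0063 0.2   ] turn [ 0.001 -0.     0.003] shift cm in present axes [ 0.01 -0.17  0.  ] in goal axes [ 0.01 -0.17  0.  ]
```

View pics/w5.png

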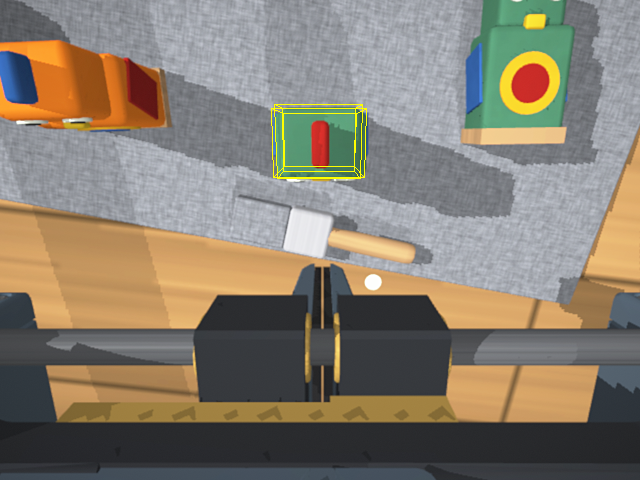

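move_arm --pt "0 0 0 0 -0.1 2.0 -1" --pt "0 0 0 0 0 2.5 -1" --pt "0 0 0 0 0 2.5 -1" --pt "0 0 0 0 0 1.4 -1" --pt "0 0 0 0.8 0 0 -1" --pt "0 0 0 0.8 0 0 -1" --pt "0 0 0 0.4 0 0 -1" --pt "0 0 0 0 0 0 -1"

```text
time: 6.7
eef_pos: [0.4656, 0.0098, 0.1168]
tool_rot: [3.136, 0.191, 0.004]
ft_force: [-0.2, -0.1, 0.3]
width: 0.006
```

move_arm --pt "0 0 0 0.5 0 0 -1" --pt "0 0 0 0.5 0 0 -1" --pt "0 0 0 0.5 0 -0.1 -1" --pt "0 0 0 0.5 0 -0.1 -1" --pt "0 0 0 0.5 0 -0.1 -1" --pt "0 0 0 0.5 0 -0.1 -1"

```text
time: 7.3
eef_pos: [0.4941, 0.0136, 0.1201]
tool_rot: [3.136, 0.191, 0.0]
ft_force: [-0.2, 0.2, 0.6]
width: 0.006
```

```bash
python3 - <<'E'
from h import *
import cv2
togo(.51,.016,.116,.12)
f=vision.grab_frame("side");cv2.imwrite("pics/s6.png",cv2.resize(f[130:350,220:480,::-1],None,fx=3,fy=2.7))
E
```

```text
t 7.3 pos [0.4941 0.0136 0.1201] turn [ 0.    -0.     0.002] shift cm in present axes [ 1.6  -0.04  0.41] in goal axes [ 1.6  -0.04  0.41]
```

View pics/s6.png

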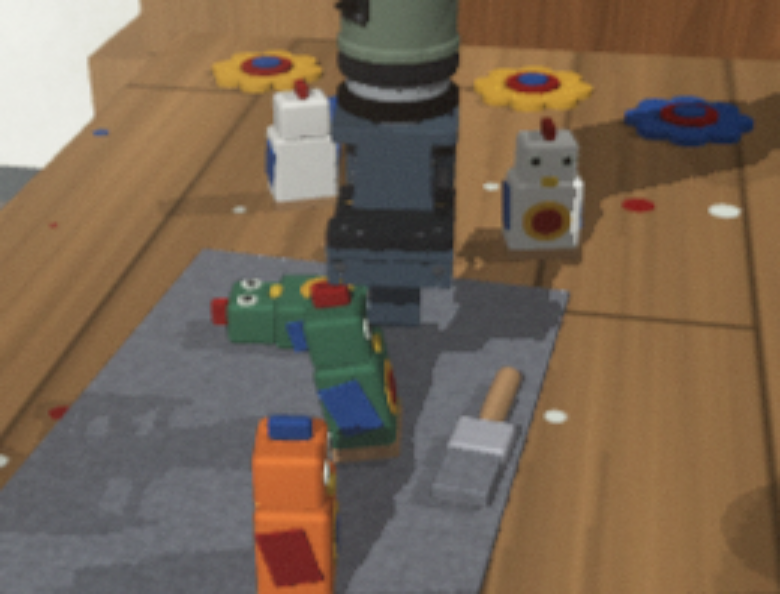

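move_arm --pt "0 0 0 0.5 0 -0.1 -1" --pt "0 0 0 0.5 0 -0.1 -1" --pt "0 0 0 0.5 0 0 -1" --pt "0 0 0 0.5 0 0 -1" --pt "0 0 0 0.5 0 0 -1" --pt "0 0 0 0.3 0 0 -1" --pt "0 0 0 0 0 0 -1" --pt "0 0 0 0 0 0 -1" --pt "0 0 0 0 0 0 -1"

```text
time: 8.25
eef_pos: [0.5212, 0.0169, 0.1219]
tool_rot: [3.136, 0.191, -0.0]
ft_force: [-0.2, 0.3, 0.2]
width: 0.003
```

move_arm --pt "0 0 0 -0.5 0 -2.5 -1" --pt "0 0 0 -2 0 -2.5 -1" --pt "0 0 0 -2.5 0 -2.5 -1" --pt "0 0 0 -2.5 0 -2.5 -1" --pt "0 0 0 -2 0 0 -1" --pt "0 0 0 0 0 0 -1" --pt "0 0 0 0 0 0 -1"

```text
time: 8.95
eef_pos: [0.4272, 0.0054, 0.2221]
tool_rot: [3.136, 0.191, 0.002]
ft_force: [-0.0, 0.0, 0.1]
width: 0.007
```

```bash
python3 - <<'E'
from h import *
import cv2
f=vision.grab_frame("side");cv2.imwrite("pics/s7.png",cv2.resize(f[130:350,220:480,::-1],None,fx=3,fy=2.7))
f=vision.grab_frame("top");cv2.imwrite("pics/t7.png",cv2.resize(f[140:370,130:500,::-1],None,fx=2.1,fy=2.1))
f=vision.grab_frame("wrist");cv2.imwrite("pics/w7.png",f[:,:,::-1])
E
```

```text
(no output)
```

View pics/s7.png

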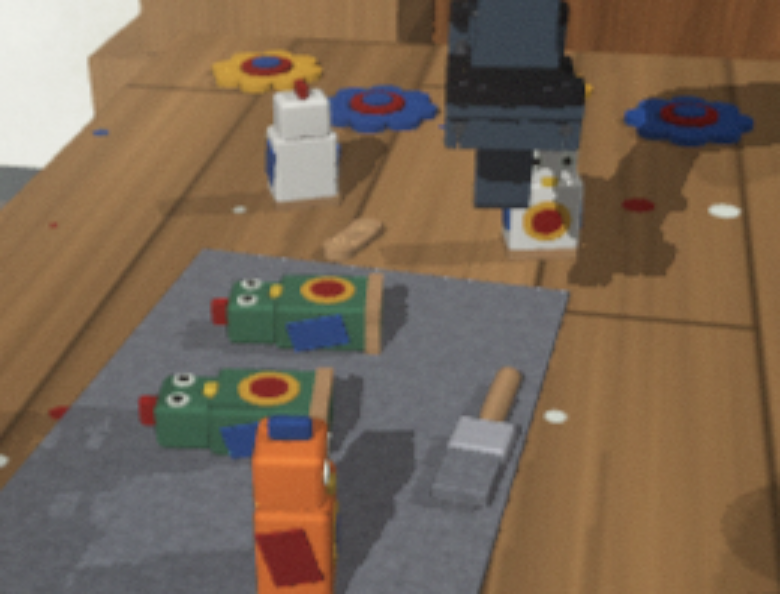

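View pics/t7.png

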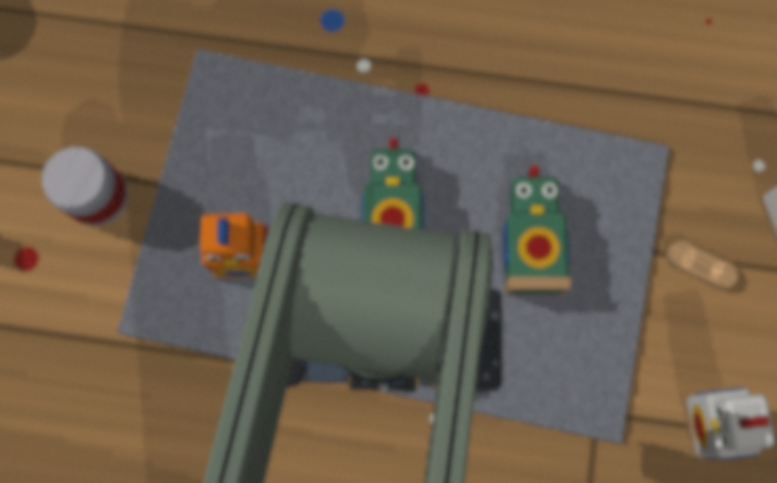

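View pics/w7.png

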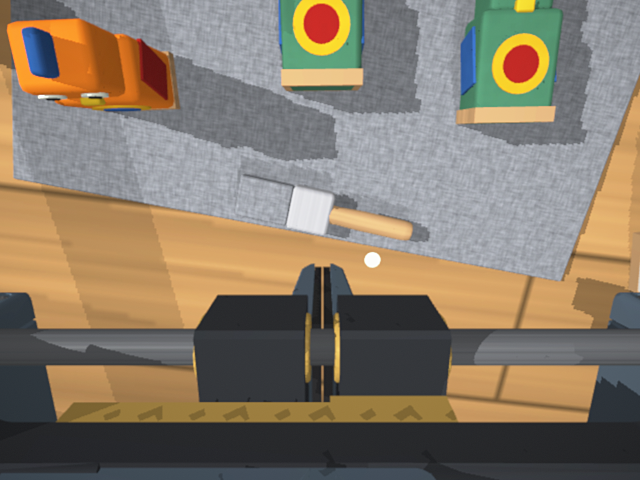

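Both green birds lie flat on their backs on the mat, feet to the front. The wet bird still stands in its place, and the tin, brush and petal haven't moved. The arm is clear of everything, so I'm handing in.

```bash
python3 -c "
from station import manip
print(manip.finish_job())"
```

```text
the job is handed in; nothing more can be done
None
```

Both green birds now lie flat on their backs on the grey mat, beak up and foot towards the front edge. I pushed each one slowly at the forehead with the shut fingertips until it tipped over its heel. Nothing was grasped or lifted. I saw no shoving in the pictures, though I did not measure the heel positions afterwards.

**Last checks:** I compared the side, top and wrist pictures with the earlier ones. The orange bird is still upright in its place, and the tin, brush and petal show no movement. The arm had drawn back to about 22 cm above the bench, touching nothing, and force readings stayed around 1 N.

The robot's clock stood at about 9 s when I handed the job in. No check failed. One early position fit from the side camera was poor for the right-hand bird (nearest the petal), about 5 mm off sideways. I used the top-camera fit instead, which the wrist camera confirmed to about 3 mm.

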